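Assemble the tiered jewellery display stand

ROBOT

A 7-joint arm with a two-finger parallel gripper is mounted at the origin on the work surface. World frame = base frame: x ahead of the robot, y to its left, z up, the work surface at z = 0. Lengths are in mm, angles in rad, forces in N, time in s.
With the tool pointing down it reaches from about 400 to 875 mm from the base axis. Payload 4.4 kg.
Tool frame: the origin (TCP) lies midway between the tips of the shut fingers; the grasp point (between the pads) lies 19 mm behind it; z points along the fingers, y is the direction in which the jaws open and shut (so a half turn about z gives the same grasp; the last joint's range is limited). The gripper opens to 85 mm and grips with 20 to 120 N. Pads are 22 mm wide; open, the fingers measure 114 mm over their backs; the gripper's body (76 mm by 85 mm) begins 54 mm behind the grasp point. The pads swing forward as they close: fully open they stand 13 mm farther back than shut.
Start: joints at [1.086, 0.628, 0.038, 1.517, -0.027, 0.996, -0.02], TCP at [264.36, -593.828, 231.313] pointing down, gripper open.
Joint ranges: [-3.06, 3.06], [-0.37, 2.12], [-1.25, 1.32], [0.18, 2.47], [-1.1, 4.24], [0.23, 1.98], [-2.94, 2.94]. Speed limits (rad/s): [2.57, 2.57, 3.14, 3.14, 3.14, 3.14, 3.14].

INTERFACE

Orientations are given as [roll, pitch, yaw] about the fixed x, y, z axes, in that order (R = Rz(yaw) Ry(pitch) Rx(roll)).
In Python, from cell import * gives the robot as it stands. The module is installed in compiled form; this text tells all that it offers.
- The arm moves only by the tool move_arm, never from a script. Its argument "series" is a list of rows, each a list of 2 entries, a list of its own where there are three numbers: the shift along the tool's x, y, z in m, then the turn about the tool's z in rad. In form: [[[x, y, z], yaw], ...]. A call has 1 to 5 rows; each row is the pose to reach, as a shift and turn from the pose measured when the call began, along the tool's axes at that moment; what a row does not reach only later rows make up. A row lasts 1/8 s, in which the tool goes at most 62.5 mm and 10.7 degrees, less where a joint would pass 70% of its speed; a pose out of reach is approached as far as the arm can. A call with a gripper value outside its range is refused whole. "claw" is the opening, from 0 (shut) to 1 (fully open), set as the call begins (left out, the last holds). The fingers move at their own pace and stop on an object; the grip force is fixed at half the most. Time passes only in rows, so rows that repeat a pose let the fingers close. It gives the time, the measured TCP pose, the force and the opening at its end, in the units of the state.
- read_state(): the state, without advancing time (a new reading comes with each control period).
- get_image(name): name is "scene" or "top" or "wrist"; returns the picture (480x640x3 uint8, blue, green, red); there is no depth.
- camera_model(name): a dict with "fov_y" (degrees; the focal length in pixels is half the picture's height over the tangent of half this angle, whatever the lens; pixels are square), "cx", "cy" (the principal point, pixels), "k1" (the pictures are not rectified: a ray, as slopes to the right and down, at radius r is drawn at 1 + k1 r^2 times it, then the intrinsics apply), "pose" (4x4, takes a point from camera to world coordinates); the wrist camera has in their place "tool_from_camera" (4x4, takes a point from camera to tool coordinates, whose origin is the TCP and whose axes are the flange's). Camera axes: x right, y down, z forward; pixel columns grow to the right and rows downward; lengths in mm; the calibration is good to about 2 mm. A picture is of the moment at which its call begins: read the wrist's pose just before it. camera_model takes no time and is no camera call.
- finish_job(): hands the job in, once; it reports no verdict.
The state is a dict: "clock": time; "qpos": joint angles; "qd": joint speeds; "tau": joint torques, N m; "eef_pos": TCP position; "tool_rot": TCP orientation; "force": force on the tool from outside, world axes, zero at the start; "torque": the same for the moment, N m; "width": finger opening in mm.
Only numpy, scipy, OpenCV 4.12 (cv2) and the standard library are available. Lean on these libraries where they do the work, as an engineer would, in place of code of your own. Each camera call takes 0.05 s, during which the arm holds its last target. There are 200 camera calls.

TASK

Put the display stand together on its dark metal foot: the largest wooden dish first, the medium dish on top of it, then the small dish, and last the ring cone that is standing on the low wooden case, each fully down on the one below, upright and let go before the next is added. Leave the jar, the mug, the bangle and the little brass bowl where they are.

Things in the scene. Friction and masses are not known exactly. Their poses are not given: they have to be found in the camera images.
- foot_seat (a point): The stand's foot, fixed to the table: dark metal disc 120 mm across, 14 mm high, with a central boss 36 mm across up to 24 mm and on it a tapered spigot 8 mm high (18 mm across at its root, 12 at its tip) that enters the large dish's socket. Point: on the axis, at the boss's flat top 24 mm above the table, where that dish's underside comes to rest. z up.
- big_grip (a point): Largest light-wood dish, 130 mm across, standing upright: floor 16 mm above its underside, rim 4 mm more; central column 36 mm across up to 66 mm, where the next piece's underside rests; spigot (18 mm across tapering to 12) up to 74 mm. Socket below: 22 mm across, 10 mm deep. Point: on the axis, mid-column, 41 mm above the underside, best grip (lower, fingertips may meet the dish). z up. About 280 g.
- mid_grip (a point): Medium light-wood dish, 100 mm across, standing upright: floor 16 mm above its underside, rim 4 mm more; central column 36 mm across up to 66 mm, where the next piece's underside rests; spigot (18 mm across tapering to 12) up to 74 mm. Socket below: 22 mm across, 10 mm deep. Point: on the axis, mid-column, 41 mm above the underside, best grip (lower, fingertips may meet the dish). z up. About 200 g.
- small_grip (a point): Small light-wood dish, 72 mm across, standing upright: floor 16 mm above its underside, rim 4 mm more; central column 36 mm across up to 66 mm, where the next piece's underside rests; spigot (18 mm across tapering to 12) up to 74 mm. Socket below: 22 mm across, 10 mm deep. Point: on the axis, mid-column, 41 mm above the underside, best grip (lower, fingertips may meet the dish). z up. About 140 g.
- cone_grip (a point): Light-wood ring cone, the stand's top piece: collar 48 mm across, 10 mm high; round stem 32 mm across up to 52 mm; blunt cone up to 70 mm. Socket below: 22 mm across, 10 mm deep. Stands upright on a fixed wooden case (100 x 100 mm, 40 mm high), within 22 mm of its middle. Point: on the axis, 34 mm above the underside, on the stem, best grip. z up. About 120 g.
- jar_mid (a point): Small glass jar with a metal lid, 56 mm across and 65 mm high, standing. The point is its centre, half-way up. A bystander.
- mug_mid (a point): White ceramic mug, 72 mm across and 70 mm high, with a handle to its own +y reaching some 30 mm further. The point is its centre, half-way up. A bystander.
- bangle_mid (a point): Brass bangle, a ring 72 mm across and 12 mm high, lying flat. The point is its centre, half-way up. A bystander.
- cup_mid (a point): Little brass bowl for beads, 60 mm across and 28 mm high, standing. The point is its centre, half-way up. A bystander.
Not all that is in view belongs to the job. What is shaped like the part that bears cone_grip but blue or turquoise is not meant. Leave any blue or orange look-alike of the part that bears small_grip alone.

How it is judged:
By the outcome, as a careful person would: the job done as asked, in the order asked, and still so for the second after the job is handed in, with the robot touching nothing.
It also fails if it takes over 141 s, if anything falls off the work surface, if the arm or the gripper's body presses on something with over 40 N, if the wrist force passes 120 N, or if a joint passes its speed limit or range.

## Working session

There is one attempt and no reset: what is moved stays moved. The work goes in short steps, Python scripts to look and compute and a tool call to move; the robot and the scene stay as the last step left them, time stands still between calls to the robot, and variables do not carry over. Pictures are saved under pics/ and viewed, about 12 in all and at most 16, crops included, and the job is handed in when it is done.

Besides the shell and the picture viewer there is one more tool, called after "Call:" by a JSON object that holds its "op" and its "data", one argument or row to a line. move_arm: Moves the arm, as the interface text tells. Its arguments: {"type":"object","properties":{"series":{"type":"array"},"claw":{"type":"number"}},"required":["series"]}

```bash
mkdir -p pics; cat > h.py <<'E'
from cell import *
import numpy as np, cv2
from scipy.spatial.transform import Rotation as R
def toolT():
    s=read_state(); T=np.eye(4); T[:3,:3]=R.from_euler('xyz',s['tool_rot']).as_matrix(); T[:3,3]=s['eef_pos']; return T
def cam(name,T=None):
    m=camera_model(name); f=240/np.tan(np.radians(m['fov_y'])/2)
    P=np.array(m['pose']) if 'pose' in m else (toolT() if T is None else T)@np.array(m['tool_from_camera'])
    return f,m['cx'],m['cy'],m['k1'],P
def ray(c,uv):
    f,cx,cy,k,P=c; d=np.array([(uv[0]-cx)/f,(uv[1]-cy)/f]); s=d.copy()
    for _ in range(20): s=d/(1+k*(s@s))
    return P[:3,3],P[:3,:3]@np.array([s[0],s[1],1])
def onz(c,uv,z):
    o,d=ray(c,uv); return o+d*(z-o[2])/d[2]
def proj(c,p):
    f,cx,cy,k,P=c; q=P[:3,:3].T@(np.array(p)-P[:3,3]); s=q[:2]/q[2]; s=s*(1+k*(s@s)); return s*f+[cx,cy]
E
python3 - <<'E'
from h import *
print(read_state())
for n in ("scene","top","wrist"):
    cv2.imwrite(f'pics/{n}0.png',get_image(n)); print(n,camera_model(n))
E
```

```text
{'clock': 0.0, 'qpos': array([ 1.08620004,  0.62933245,  0.03839045,  1.51838023, -0.02701709,
        0.99631104, -0.01996894]), 'qd': array([ 3.94735762e-04,  1.16540047e-03, -3.91299705e-04,  6.65499110e-04,
        5.25386420e-04,  5.14256924e-05,  1.64955949e-03]), 'tau': array([ 2.15856135e-04, -5.63397002e+01,  1.22603998e+00, -1.93437767e+01,
        1.09014902e-02,  1.04322188e-02, -5.08576051e-06]), 'eef_pos': array([ 264.12936104, -593.21943377,  230.39310279]), 'tool_rot': array([-3.13967745e+00, -1.97022295e-05,  4.18859421e-01]), 'force': array([ 0.43837185, -0.3710316 , -0.17752645]), 'torque': array([-0.04087733,  0.04054777, -0.04637797]), 'width': 85.36883605394247}
scene {'fov_y': 49.531084900034344, 'cx': 312.542677145447, 'cy': 240.30478336935204, 'k1': -0.0653133659181586, 'pose': array([[-4.47271681e-01,  5.58762660e-01, -6.98378359e-01,
         1.22367191e+03],
       [ 8.94150693e-01,  2.60982915e-01, -3.63844000e-01,
         4.03412512e+02],
       [-2.10376213e-02, -7.87192611e-01, -6.16348287e-01,
         7.30201377e+02],
       [ 0.00000000e+00,  0.000
[... 296 characters left out ...]
18e-02,  2.07237384e-03,
         1.85345137e+01],
       [-5.73473238e-03, -1.43203856e-01, -9.89676598e-01,
         1.09329692e+03],
       [ 0.00000000e+00,  0.00000000e+00,  0.00000000e+00,
         1.00000000e+00]])}
wrist {'fov_y': 60.842253653794515, 'cx': 316.00103731529055, 'cy': 244.23188584241558, 'k1': -0.03632740196591745, 'tool_from_camera': array([[ 6.96406800e-04, -9.45510588e-01, -3.25590606e-01,
         8.30693715e+01],
       [ 9.99999611e-01,  4.81964871e-04,  7.39283123e-04,
         1.03318904e+00],
       [-5.42076786e-04, -3.25590994e-01,  9.45510556e-01,
        -1.44276206e+02],
       [ 0.00000000e+00,  0.00000000e+00,  0.00000000e+00,
         1.00000000e+00]])}
```

View pics/top0.png

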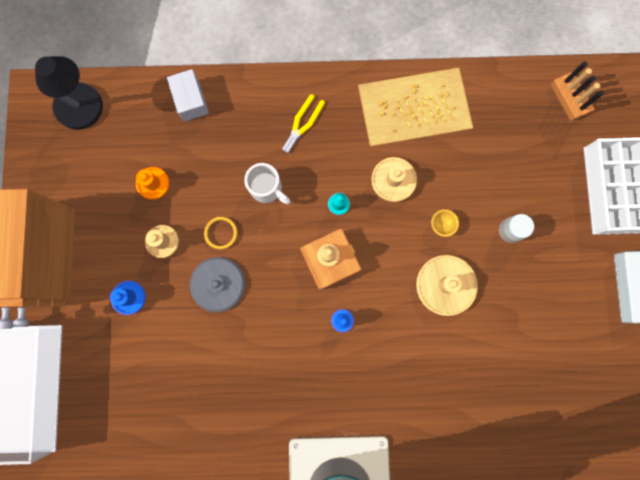

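View pics/scene0.png

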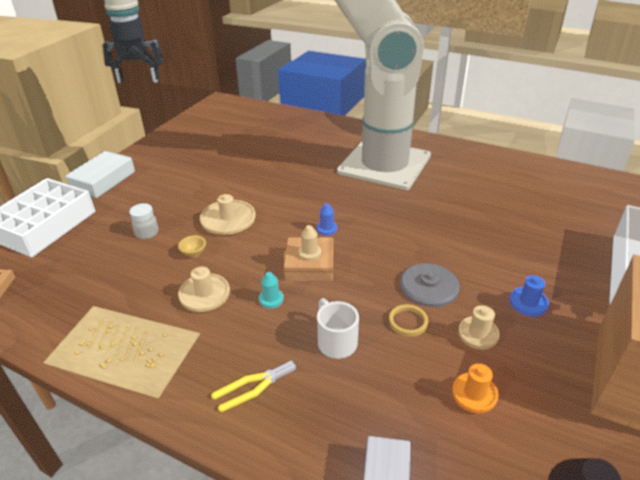

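Top view: foot (217,285), big dish (447,285), medium (394,179), small (162,241), cone on case (329,255). Blue, orange and turquoise look-alikes are at (128,297), (152,183), (343,320), (339,203).

```bash
cat > m.py <<'E'
from h import *
im=cv2.imread('pics/top0.png'); hsv=cv2.cvtColor(im,cv2.COLOR_BGR2HSV); c=cam('top')
def ell(m,uv,z,nm):
    n,l,st,ce=cv2.connectedComponentsWithStats(m)
    i=l[uv[1],uv[0]]
    k=(l==i).astype(np.uint8); cnt=max(cv2.findContours(k,0,2)[0],key=len)
    e=cv2.fitEllipse(cv2.convexHull(cnt)); print(nm,i,st[i],np.round(e[0],1),np.round(e[1],1),np.round(onz(c,e[0],z),1))
wood=cv2.inRange(hsv,(13,60,150),(28,170,255))
for nm,uv in dict(big=(430,290),mid=(384,185),small=(170,247)).items():
    ell(wood,uv,20,nm)
dark=cv2.inRange(hsv,(0,0,0),(179,90,120))
ell(dark,(200,285),14,'foot')
for uv in [(430,290),(450,283),(396,174),(384,185),(170,247),(155,239),(200,285),(328,254),(315,265)]: print(uv,hsv[uv[1],uv[0]])
big=cv2.resize(np.hstack([im[215:315,85:245],im[215:315,290:450]]),None,fx=2.5,fy=2.5,interpolation=2)
cv2.imwrite('pics/crop0.png',big)
# rough grip estimates from spigot tops
for nm,uv,z in [('big',(454,283),74),('mid',(397,173),74),('small',(153,237),74),('cone',(328,252),110),('footspig',(217,284),32),('case',(330,259),40),('jar',(518,228),65),('mug',(262,182),70),('bangle',(221,233),12),('cup',(445,222),28),('bluecone',(342,320),50),('turq',(339,203),50),('bluedish',(128,297),20),('orange',(152,183),20)]: print(nm,np.round(onz(c,uv,z)))
E
python3 m.py
```

```text
big 48 [ 415  254   63   63 3068] [446.2 285.1] [61.3 63.3] [ 414.6 -242.4   20. ]
mid 11 [ 370  156   47   47 1697] [393.2 179.1] [45.9 46.7] [ 652.6 -139.    20. ]
small 25 [145 224  34  34 846] [161.2 240.8] [33.2 34.2] [527.1 375.2  20. ]Traceback (most recent call last):
  File "m.py", line 12, in <module>
    ell(dark,(200,285),14,'foot')
    ~~~^^^^^^^^^^^^^^^^^^^^^^^^^^
  File "m.py", line 7, in ell
    e=cv2.fitEllipse(cv2.convexHull(cnt)); print(nm,i,st[i],np.round(e[0],1),np.round(e[1],1),np.round(onz(c,e[0],z),1))
cv2.error: OpenCV(4.12.0) /io/opencv/modules/imgproc/src/shapedescr.cpp:361: error: (-201:Incorrect size of input array) There should be at least 5 points to fit the ellipse in function 'fitEllipseNoDirect'
```

```bash
sed -i "s/^dark=.*/print(hsv[285,200]); dark=cv2.inRange(hsv,(90,10,40),(135,110,140))/; s/^big=.*//; s/^cv2.imwrite.*//" m.py; python3 m.py
```

```text
big 48 [ 415  254   63   63 3068] [446.2 285.1] [61.3 63.3] [ 414.6 -242.4   20. ]
mid 11 [ 370  156   47   47 1697] [393.2 179.1] [45.9 46.7] [ 652.6 -139.    20. ]
small 25 [145 224  34  34 846] [161.2 240.8] [33.2 34.2] [527.1 375.2  20. ]
[115  20 141]Traceback (most recent call last):
  File "m.py", line 12, in <module>
    ell(dark,(200,285),14,'foot')
    ~~~^^^^^^^^^^^^^^^^^^^^^^^^^^
  File "m.py", line 7, in ell
    e=cv2.fitEllipse(cv2.convexHull(cnt)); print(nm,i,st[i],np.round(e[0],1),np.round(e[1],1),np.round(onz(c,e[0],z),1))
cv2.error: OpenCV(4.12.0) /io/opencv/modules/imgproc/src/shapedescr.cpp:361: error: (-201:Incorrect size of input array) There should be at least 5 points to fit the ellipse in function 'fitEllipseNoDirect'
```

```bash
sed -i "s/^print(hsv.*/dark=cv2.inRange(hsv,(0,0,30),(179,75,200))/" m.py; python3 m.py
```

```text
big 48 [ 415  254   63   63 3068] [446.2 285.1] [61.3 63.3] [ 414.6 -242.4   20. ]
mid 11 [ 370  156   47   47 1697] [393.2 179.1] [45.9 46.7] [ 652.6 -139.    20. ]
small 25 [145 224  34  34 846] [161.2 240.8] [33.2 34.2] [527.1 375.2  20. ]
foot 119 [ 190  257   55   55 2394] [217.1 284.2] [54.1 55.8] [429.5 253.6  14. ]
(430, 290) [ 25  97 254]
(450, 283) [ 23 106 253]
(396, 174) [ 23 107 252]
(384, 185) [ 23 105 253]
(170, 247) [ 17 128 223]
(155, 239) [ 18 128 226]
(200, 285) [115  20 141]
(328, 254) [ 22 113 250]
(315, 265) [ 16 160 248]
big [ 416. -246.   74.]
mid [ 651. -140.   74.]
small [528. 375.  74.]
cone [483.  11. 110.]
footspig [429. 250.  32.]
case [476.   7.  40.]
jar [ 528. -389.   65.]
mug [640. 147.  70.]
bangle [542. 246.  12.]
cup [ 551. -246.   28.]
bluecone [347. -15.  50.]
turq [595. -16.  50.]
bluedish [407. 444.  20.]
orange [658. 399.  20.]
```

Call:
{"op": "move_arm", "data": {
  "series": [
    [[0.06,-0.05,0],0.15],
    [[0.11,-0.1,0],0.3],
    [[0.17,-0.15,0],0.419],
    [[0.21,-0.2,0],0.419],
    [[0.25,-0.23,0],0.419]
  ],
  "claw": 1
}}

```text
clock: 0.78
eef_pos: [387.7, -304.9, 230.9]
tool_rot: [-3.14, 0.001, -0.001]
force: [1.7, -0.4, -0.2]
width: 85.4
```

```bash
python3 -c "
from h import *
s=read_state(); print(s['qpos'].round(2),s['eef_pos'],s['tool_rot'],s['force'],s['clock'])"
```

```text
[ 0.5   0.41  0.15  1.95 -0.08  0.79 -0.87] [ 387.69494981 -304.90528317  230.87087443] [-3.14007644e+00  7.46876399e-04 -6.03112552e-04] [ 1.67557792 -0.36093979 -0.24549307] 0.775
```

Call:
{"op": "move_arm", "data": {
  "series": [
    [[0.013,-0.031,0.015],0],
    [[0.026,-0.062,0.03],0],
    [[0.026,-0.062,0.03],0],
    [[0.026,-0.062,0.03],0]
  ]
}}

```text
clock: 1.27
eef_pos: [413.6, -243.6, 201.0]
tool_rot: [-3.141, 0.001, -0.001]
force: [-1.1, 0.1, 0.5]
width: 85.5
```

```bash
cat > w.py <<'E'
from h import *
import sys
# wrist look: largest-ish blobs of pale wood near the image; fit circle to top flat (spigot/column) and rim
T=toolT(); im=get_image('wrist'); cv2.imwrite(f'pics/{sys.argv[1]}.png',im)
np.save(f'pics/{sys.argv[1]}.npy',T); print(T[:3,3].round(1),read_state()['qpos'].round(2))
E
python3 w.py w1
```

```text
[ 413.6 -243.6  201. ] [ 0.38  0.44  0.13  2.01 -0.09  0.7  -1.  ]
```

View pics/w1.png

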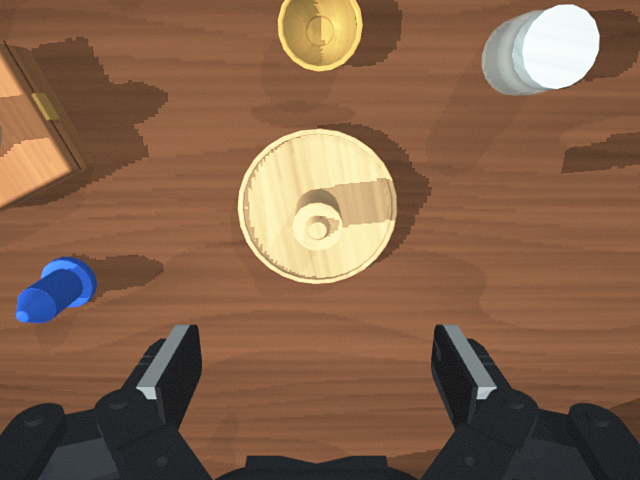

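The dish shows fully: rim centred about (318,206), spigot tip about (318,229). No obstacles near the fingers.

```bash
cat >> h.py <<'E'
def dish(name,seed,z,lo=(13,50,90),hi=(30,190,255)):
    T=np.load(f'pics/{name}.npy'); im=cv2.imread(f'pics/{name}.png'); c=cam('wrist',T)
    m=cv2.inRange(cv2.cvtColor(im,cv2.COLOR_BGR2HSV),lo,hi); m=cv2.morphologyEx(m,cv2.MORPH_OPEN,np.ones((3,3)))
    l=cv2.connectedComponents(m)[1]; k=(l==l[seed[1],seed[0]]).astype(np.uint8)
    h=cv2.convexHull(max(cv2.findContours(k,0,1)[0],key=len))[:,0]
    P=np.array([onz(c,p,z)[:2] for p in h]); (x,y),r=cv2.minEnclosingCircle(P.astype(np.float32))
    A=np.c_[2*P,np.ones(len(P))]; s=np.linalg.lstsq(A,(P**2).sum(1),rcond=None)[0]
    print('rim lsq',s[:2].round(1),'r',np.sqrt(s[2]+s[0]**2+s[1]**2).round(1),'enc',round(x,1),round(y,1),round(r,1))
E
python3 -c "
from h import *
dish('w1',(280,220),20)
c=cam('wrist',np.load('pics/w1.npy')); print(onz(c,(318,229),74), onz(c,(319,226),66))"
```

```text
rim lsq [ 414.3 -246.1] r 65.7 enc 414.1 -246.0 66.1
[ 414.85466404 -246.37852048   74.        ] [ 414.65506818 -247.12845086   66.        ]
```

Call:
{"op": "move_arm", "data": {
  "series": [
    [[0.001,0.0026,0.05],0],
    [[0.001,0.0026,0.1],0],
    [[0.001,0.0026,0.145],0],
    [[0.001,0.0026,0.17],0],
    [[0.001,0.0026,0.179],0]
  ]
}}

```text
clock: 1.95
eef_pos: [413.4, -247.7, 21.1]
tool_rot: [-3.141, 0.002, -0.004]
force: [-0.4, 0.1, 0.2]
width: 85.4
```

Call:
{"op": "move_arm", "data": {
  "series": [
    [[0,0,0],0],
    [[0,0,0],0],
    [[0,0,0],0],
    [[0,0,0],0],
    [[0,0,0],0]
  ],
  "claw": 0
}}

```text
clock: 2.58
eef_pos: [413.9, -247.6, 22.3]
tool_rot: [-3.141, 0.001, -0.004]
force: [-0.7, 0.7, 6.9]
width: 35.0
```

Call:
{"op": "move_arm", "data": {
  "series": [
    [[0,0,0],0],
    [[0,0,0],0],
    [[0,0,0],0]
  ]
}}

```text
clock: 2.95
eef_pos: [414.0, -247.6, 22.4]
tool_rot: [-3.141, 0.001, -0.004]
force: [0.4, -1.6, 0.9]
width: 34.5
```

Call:
{"op": "move_arm", "data": {
  "series": [
    [[0,0,-0.02],0],
    [[0,0,-0.07],0],
    [[0.01,0,-0.12],0],
    [[0.03,0,-0.17],0],
    [[0.04,-0.02,-0.18],0]
  ]
}}

```text
clock: 3.58
eef_pos: [456.9, -230.1, 205.9]
tool_rot: [3.138, -0.007, -0.006]
force: [-0.5, 0.0, -2.9]
width: 34.5
```

Call:
{"op": "move_arm", "data": {
  "series": [
    [[0,-0.05,0],0],
    [[0,-0.1,0],0],
    [[0,-0.15,0],0],
    [[0,-0.2,0],0],
    [[0,-0.24,0],0]
  ]
}}

```text
clock: 4.2
eef_pos: [457.8, 12.0, 204.8]
tool_rot: [3.138, -0.006, -0.005]
force: [-0.0, -0.6, -2.3]
width: 34.9
```

```bash
python3 -c "
from h import *
s=read_state(); print(s['qpos'].round(2),s['eef_pos'],s['tool_rot'],s['force'],s['width'])"
```

```text
[-0.2   0.4   0.15  2.07 -0.09  0.67 -1.57] [457.8322247   12.0131321  204.81294559] [ 3.1380703  -0.00612486 -0.00475961] [-0.02060992 -0.6287132  -2.33312805] 34.896972793801325
```

Call:
{"op": "move_arm", "data": {
  "series": [
    [[0,-0.05,0],0],
    [[-0.01,-0.1,0],0],
    [[-0.03,-0.15,0],0],
    [[-0.06,-0.19,0],0],
    [[-0.09,-0.23,0],0]
  ]
}}

```text
clock: 4.82
eef_pos: [367.7, 243.6, 203.3]
tool_rot: [3.138, -0.006, -0.005]
force: [0.9, 0.5, -2.7]
width: 34.6
```

Call:
{"op": "move_arm", "data": {
  "series": [
    [[-0.02,-0.008,0],0],
    [[-0.02,-0.008,0],0],
    [[-0.02,-0.008,0],0]
  ]
}}

```text
clock: 5.2
eef_pos: [348.4, 251.1, 203.2]
tool_rot: [3.138, -0.007, -0.006]
force: [0.1, -0.2, -1.6]
width: 35.0
```

```bash
python3 w.py w2
```

```text
[348.4 251.1 203.2] [-0.8   0.37  0.14  2.14 -0.07  0.64 -2.19]
```

View pics/w2.png

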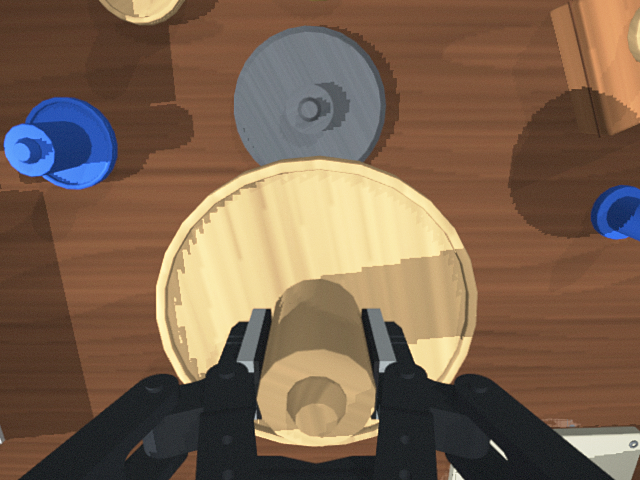

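Foot disc centred near (310,103), spigot tip (310,109); the dish is held centrally (rim about x 157–477).

```bash
python3 -c "
from h import *
dish('w2',(250,220),200.8)
T=np.load('pics/w2.npy'); c=cam('wrist',T); print(onz(c,(310,109),32), onz(c,(310,110),32))
im=cv2.imread('pics/w2.png'); hsv=cv2.cvtColor(im,cv2.COLOR_BGR2HSV)
m=cv2.inRange(hsv,(90,10,50),(130,110,190)); m[155:]=0; m[:,:200]=0; m[:,420:]=0
m=cv2.morphologyEx(m,cv2.MORPH_OPEN,np.ones((3,3)))
cn=max(cv2.findContours(m,0,1)[0],key=len); h=cv2.convexHull(cn)[:,0]; h=h[h[:,1]<150]
P=np.array([onz(c,p,14)[:2] for p in h]); A=np.c_[2*P,np.ones(len(P))]; s=np.linalg.lstsq(A,(P**2).sum(1),rcond=None)[0]
print(s[:2],np.sqrt(s[2]+s[0]**2+s[1]**2)); print(cv2.contourArea(cn))
"
```

```text
rim lsq [348.8 249.5] r 65.5 enc 348.9 249.6 65.9
[429.78474477 252.92204949  32.        ] [429.07959439 252.92860985  32.        ]
[429.8399993  253.63754042] 58.77472681909896
16142.5
```

Call:
{"op": "move_arm", "data": {
  "series": [
    [[0.04,-0.002,0],0],
    [[0.08,-0.0036,0],0],
    [[0.081,-0.0036,0.04],0],
    [[0.081,-0.0036,0.08],0],
    [[0.081,-0.0036,0.113],0]
  ]
}}

```text
clock: 5.88
eef_pos: [431.5, 252.2, 89.2]
tool_rot: [3.137, -0.007, -0.009]
force: [-0.5, 0.4, -2.1]
width: 35.2
```

Call:
{"op": "move_arm", "data": {
  "series": [
    [[0,0,0],0],
    [[0,0,0],0]
  ]
}}

```text
clock: 6.12
eef_pos: [432.8, 251.7, 89.9]
tool_rot: [3.137, -0.008, -0.011]
force: [-0.4, -0.7, -2.7]
width: 34.8
```

```bash
python3 -c "
from h import *
s=read_state(); print(s['qpos'].round(2),s['eef_pos'],s['tool_rot'],s['force'],s['width'])"
```

```text
[-0.66  0.64  0.1   2.06 -0.12  0.44 -2.05] [432.80966885 251.70464738  89.89731625] [ 3.13731744 -0.00805111 -0.01094899] [-0.38448384 -0.66232237 -2.73634674] 34.80952078537388
```

Call:
{"op": "move_arm", "data": {
  "series": [
    [[-0.004,-0.003,0.01],0],
    [[-0.004,-0.003,0.025],0],
    [[-0.004,-0.003,0.027],0],
    [[-0.004,-0.003,0.027],0]
  ]
}}

```text
clock: 6.62
eef_pos: [428.9, 254.5, 62.6]
tool_rot: [3.137, -0.008, -0.011]
force: [0.3, -0.8, -2.1]
width: 34.9
```

Call:
{"op": "move_arm", "data": {
  "series": [
    [[0,0,0],0]
  ]
}}

```text
clock: 6.75
eef_pos: [429.2, 254.6, 62.8]
tool_rot: [3.137, -0.008, -0.011]
force: [-0.2, -0.8, -1.9]
width: 34.8
```

Call:
{"op": "move_arm", "data": {
  "series": [
    [[0,0,0.005],0],
    [[0,0,0.01],0],
    [[0,0,0.014],0],
    [[0,0,0.017],0],
    [[0,0,0.017],0]
  ]
}}

```text
clock: 7.38
eef_pos: [429.3, 254.4, 46.4]
tool_rot: [3.137, -0.008, -0.011]
force: [-1.3, -1.9, 6.1]
width: 34.8
```

Call:
{"op": "move_arm", "data": {
  "series": [
    [[0,0,0.001],0],
    [[0,0,0.001],0]
  ]
}}

```text
clock: 7.62
eef_pos: [429.3, 254.4, 46.4]
tool_rot: [3.138, -0.008, -0.011]
force: [-1.8, -0.5, 10.3]
width: 35.1
```

Call:
{"op": "move_arm", "data": {
  "series": [
    [[0,0,0],0],
    [[0,0,0],0],
    [[0,0,0],0],
    [[0,0,0],0]
  ],
  "claw": 1
}}

```text
clock: 8.12
eef_pos: [429.3, 254.4, 46.3]
tool_rot: [3.138, -0.008, -0.011]
force: [0.1, 0.1, 0.3]
width: 85.2
```

Call:
{"op": "move_arm", "data": {
  "series": [
    [[0,0,-0.02],0],
    [[0,0,-0.06],0],
    [[0,0,-0.11],0],
    [[0,0,-0.16],0],
    [[0,0,-0.18],0]
  ]
}}

```text
clock: 8.75
eef_pos: [429.0, 255.8, 229.1]
tool_rot: [3.14, -0.012, -0.011]
force: [0.3, 1.0, -0.2]
width: 85.6
```

```bash
python3 w.py w3; python3 -c "
from h import *
dish('w3',(280,220),44); dish('w3',(280,220),42)"
```

```text
[429.  255.8 229.1] [-0.72  0.42  0.16  1.94 -0.08  0.78 -2.09]
rim lsq [429.7 252.1] r 65.3 enc 429.6 252.6 65.9
rim lsq [429.2 252.1] r 65.7 enc 429.1 252.6 66.3
```

View pics/w3.png

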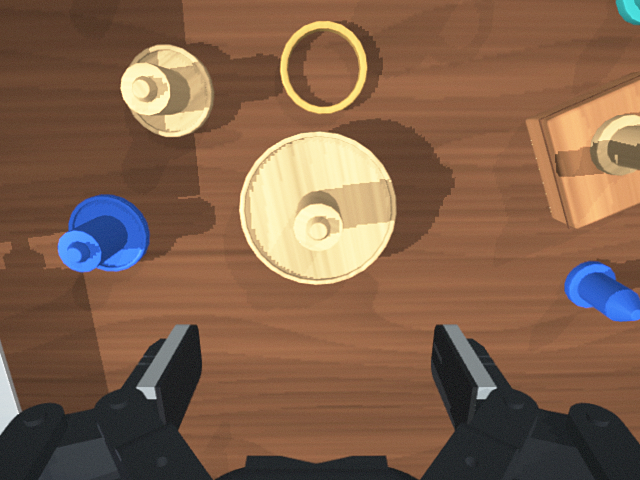

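Big dish sits level on the foot, centred over it (rim centre (318,207), spigot (318,230)). Now the medium dish.

Call:
{"op": "move_arm", "data": {
  "series": [
    [[0.028,0.05,0],-0.011],
    [[0.056,0.1,0],-0.011],
    [[0.083,0.147,0],-0.011],
    [[0.11,0.195,0],-0.011],
    [[0.138,0.244,0],-0.011]
  ]
}}

```text
clock: 9.43
eef_pos: [565.1, 9.2, 231.4]
tool_rot: [-3.141, -0.013, -0.0]
force: [0.6, 0.6, -0.0]
width: 85.6
```

Call:
{"op": "move_arm", "data": {
  "series": [
    [[0.028,0.05,0],0],
    [[0.056,0.1,0.01],0],
    [[0.08,0.15,0.02],0],
    [[0.082,0.152,0.02],0],
    [[0.082,0.152,0.02],0]
  ]
}}

```text
clock: 10.05
eef_pos: [646.7, -142.3, 211.2]
tool_rot: [-3.14, -0.011, -0.001]
force: [0.5, 1.5, 0.4]
width: 85.7
```

```bash
python3 w.py w4; python3 -c "
from h import *
dish('w4',(290,205),20); s=read_state(); print(s['eef_pos'],s['tool_rot'])
c=cam('wrist',np.load('pics/w4.npy')); print(proj(c,(652,-141,20)),proj(c,(652,-141,74)))"
```

```text
[ 646.7 -142.3  211.2] [ 0.08  0.67  0.16  1.52 -0.13  0.96 -1.29]
rim lsq [ 651.4 -142.9] r 49.9 enc 652.5 -142.7 50.8
[ 646.84705841 -141.13231717  211.62228538] [-3.13980991e+00 -1.11714023e-02  1.13185298e-03]
[312.91150255 204.72122745] [312.33185423 221.59565182]
```

View pics/w4.png

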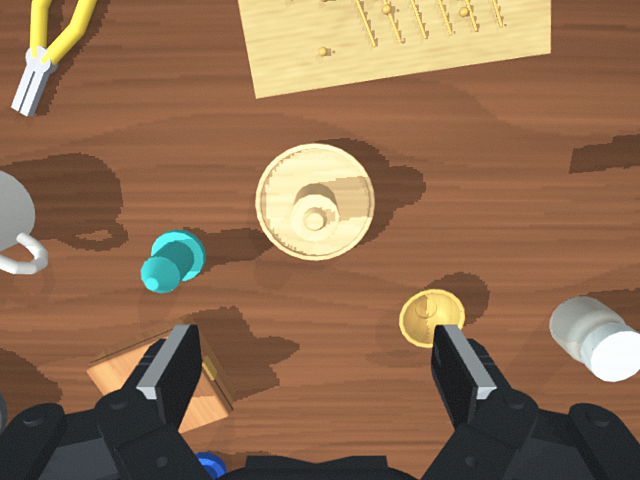

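Call:
{"op": "move_arm", "data": {
  "series": [
    [[0.003,0.001,0.05],0],
    [[0.003,0.001,0.1],0],
    [[0.003,0.001,0.15],0],
    [[0.003,0.001,0.18],0],
    [[0.003,0.001,0.19],0]
  ]
}}

```text
clock: 10.72
eef_pos: [650.6, -139.2, 19.9]
tool_rot: [-3.138, -0.008, 0.004]
force: [0.3, 0.2, 0.8]
width: 85.6
```

Call:
{"op": "move_arm", "data": {
  "series": [
    [[0,0,0],0],
    [[0,0,0],0],
    [[0,0,0],0],
    [[0,0,0],0],
    [[0,0,0],0]
  ],
  "claw": 0
}}

```text
clock: 11.35
eef_pos: [651.9, -139.7, 21.9]
tool_rot: [-3.139, -0.011, 0.004]
force: [-0.5, 0.3, 6.1]
width: 34.8
```

Call:
{"op": "move_arm", "data": {
  "series": [
    [[0,0,0],0],
    [[0,0,0],0],
    [[0,0,0],0]
  ]
}}

```text
clock: 11.72
eef_pos: [651.9, -139.6, 22.0]
tool_rot: [-3.139, -0.011, 0.004]
force: [-1.0, 0.1, 0.5]
width: 34.7
```

```bash
python3 -c "
from h import *
s=read_state(); print(s['qpos'].round(2),s['eef_pos'],s['tool_rot'],s['force'],s['width'])"
```

```text
[ 0.11  0.91  0.12  1.62 -0.17  0.62 -1.26] [ 651.85234901 -139.62810248   21.99063518] [-3.13873731 -0.01083361  0.00360157] [-1.04634667  0.13780931  0.50882741] 34.66995564954662
```

Call:
{"op": "move_arm", "data": {
  "series": [
    [[0,0,-0.02],0],
    [[0,0,-0.07],0],
    [[0,0,-0.12],0],
    [[0,0,-0.17],0],
    [[0,0,-0.21],0]
  ]
}}

```text
clock: 12.35
eef_pos: [649.8, -140.4, 235.6]
tool_rot: [-3.139, -0.013, 0.003]
force: [-0.2, -0.2, -2.3]
width: 34.7
```

Call:
{"op": "move_arm", "data": {
  "series": [
    [[-0.027,-0.05,0],0],
    [[-0.054,-0.1,0],0],
    [[-0.082,-0.147,0],0],
    [[-0.109,-0.195,0],0],
    [[-0.136,-0.244,0],0]
  ]
}}

```text
clock: 12.98
eef_pos: [512.0, 104.4, 235.5]
tool_rot: [-3.139, -0.015, 0.003]
force: [0.2, 1.5, -3.2]
width: 34.9
```

Call:
{"op": "move_arm", "data": {
  "series": [
    [[-0.027,-0.05,0],0],
    [[-0.054,-0.1,0],0],
    [[-0.08,-0.147,0],0],
    [[-0.08,-0.147,0],0],
    [[-0.08,-0.147,0],0]
  ]
}}

```text
clock: 13.6
eef_pos: [431.8, 250.7, 235.6]
tool_rot: [-3.139, -0.016, 0.003]
force: [0.0, 0.6, -3.6]
width: 34.9
```

```bash
cat > s.py <<'E'
from h import *
s=read_state(); print(s['qpos'].round(2),s['eef_pos'].round(1),s['tool_rot'].round(4),s['force'].round(1),s['width'])
E
python3 s.py
```

```text
[-0.7   0.41  0.16  1.94 -0.08  0.79 -2.06] [431.8 250.7 235.6] [-3.1387e+00 -1.6000e-02  3.1000e-03] [ 0.   0.6 -3.6] 34.875743159219084
```

Call:
{"op": "move_arm", "data": {
  "series": [
    [[-0.004,-0.0037,0.03],0],
    [[-0.004,-0.0037,0.07],0],
    [[-0.004,-0.0037,0.1],0],
    [[-0.004,-0.0037,0.105],0],
    [[-0.004,-0.0037,0.105],0]
  ]
}}

```text
clock: 14.22
eef_pos: [430.5, 253.9, 131.2]
tool_rot: [-3.139, -0.017, 0.001]
force: [-0.2, 1.2, -1.9]
width: 34.9
```

```bash
python3 s.py; python3 -c "
from h import *
im=get_image('scene'); cv2.imwrite('pics/s5.png',cv2.resize(im[180:360,350:560],None,fx=3,fy=3,interpolation=2))"
```

```text
[-0.68  0.57  0.13  2.04 -0.12  0.52 -2.04] [430.5 253.9 131.2] [-3.1386e+00 -1.6900e-02  1.0000e-03] [-0.2  1.2 -1.9] 34.866915394976466
```

View pics/s5.png

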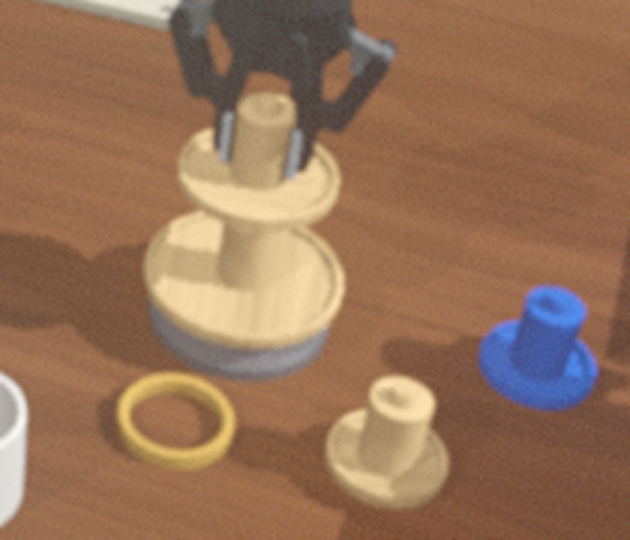

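Medium dish hangs just above the big one's column, apparently aligned (crop x≈255–262). Lowering.

Call:
{"op": "move_arm", "data": {
  "series": [
    [[-0.001,-0.0005,0.004],0],
    [[-0.0013,-0.0005,0.009],0],
    [[-0.0013,-0.0005,0.014],0],
    [[-0.0013,-0.0005,0.019],0],
    [[-0.0013,-0.0005,0.019],0]
  ]
}}

```text
clock: 14.9
eef_pos: [429.7, 254.9, 112.2]
tool_rot: [-3.138, -0.017, 0.002]
force: [-0.2, 0.4, -2.7]
width: 34.8
```

Call:
{"op": "move_arm", "data": {
  "series": [
    [[0,0,0.001],0],
    [[0,0,0.001],0]
  ]
}}

```text
clock: 15.15
eef_pos: [429.8, 255.0, 111.9]
tool_rot: [-3.138, -0.018, 0.001]
force: [-2.2, -1.5, 4.6]
width: 34.8
```

Call:
{"op": "move_arm", "data": {
  "series": [
    [[0,0,0.001],0],
    [[0,0,0.001],0]
  ]
}}

```text
clock: 15.4
eef_pos: [429.9, 254.9, 111.8]
tool_rot: [-3.137, -0.018, 0.001]
force: [-1.2, -0.6, 9.0]
width: 35.2
```

Call:
{"op": "move_arm", "data": {
  "series": [
    [[0,0,0],0],
    [[0,0,0],0],
    [[0,0,0],0],
    [[0,0,0],0]
  ],
  "claw": 1
}}

```text
clock: 15.9
eef_pos: [429.9, 255.0, 111.7]
tool_rot: [-3.138, -0.018, 0.001]
force: [0.0, -0.3, 0.6]
width: 85.5
```

Call:
{"op": "move_arm", "data": {
  "series": [
    [[-0.0005,0,-0.02],0],
    [[-0.001,0,-0.06],0],
    [[-0.002,0,-0.11],0],
    [[-0.002,0,-0.15],0],
    [[-0.002,0,-0.16],0]
  ]
}}

```text
clock: 16.52
eef_pos: [426.2, 255.0, 274.1]
tool_rot: [-3.135, -0.022, 0.001]
force: [0.4, 0.4, 0.3]
width: 85.3
```

```bash
python3 s.py; python3 w.py w6; python3 -c "
from h import *
im=get_image('scene'); cv2.imwrite('pics/s6.png',np.hstack([cv2.resize(im[180:360,380:540],None,fx=2.3,fy=2.3),cv2.resize(cv2.imread('pics/w6.png'),None,fx=.65,fy=.65)[:312].copy() if 0 else cv2.copyMakeBorder(cv2.resize(cv2.imread('pics/w6.png'),None,fx=.65,fy=.65),0,414-312,0,0,0)]))
c=cam('wrist',np.load('pics/w6.npy')); print(proj(c,(429.5,252.5,110)),proj(c,(429.5,252.5,164)))"
```

```text
[-0.73  0.35  0.18  1.9  -0.07  0.87 -2.09] [426.2 255.  274.1] [-3.1347e+00 -2.1900e-02  1.2000e-03] [0.4 0.4 0.3] 85.32756030370538
[426.2 255.  274.1] [-0.73  0.35  0.18  1.9  -0.07  0.87 -2.09]
[318.69179948 217.27433327] [318.71133615 237.21277672]
```

View pics/s6.png

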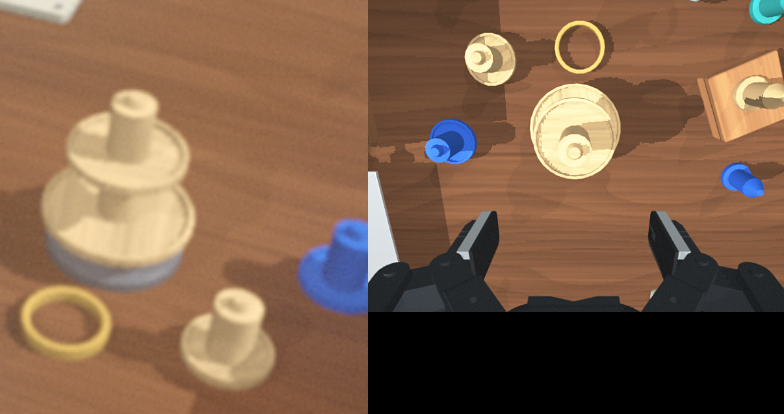

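Medium dish is seated level. Now the small wooden dish.

Call:
{"op": "move_arm", "data": {
  "series": [
    [[0.034,-0.04,0],0],
    [[0.068,-0.08,0.02],0],
    [[0.1,-0.119,0.05],0],
    [[0.1,-0.119,0.06],0],
    [[0.1,-0.119,0.06],0]
  ]
}}

```text
clock: 17.25
eef_pos: [524.6, 372.2, 211.8]
tool_rot: [-3.141, -0.014, 0.001]
force: [0.7, -0.4, 1.0]
width: 85.6
```

```bash
python3 w.py w7; python3 s.py; python3 -c "
from h import *
c=cam('wrist',np.load('pics/w7.npy')); p=proj(c,(528,373.5,20)); print(p,proj(c,(528,373.5,74)))
dish('w7',(int(p[0])-25,int(p[1])+5),20)"
```

```text
[524.6 372.2 211.8] [-0.76  0.63  0.16  1.57 -0.11  0.93 -2.14]
[-0.76  0.63  0.16  1.57 -0.11  0.93 -2.14] [525.3 372.3 213.5] [-3.139e+00 -1.680e-02  5.000e-04] [-0.2 -0.3 -0.2] 85.45713649047686
[312.8480126  207.62162438] [312.2986481 224.6452399]
rim lsq [526.9 374.2] r 36.7 enc 526.8 374.3 37.1
```

View pics/w7.png

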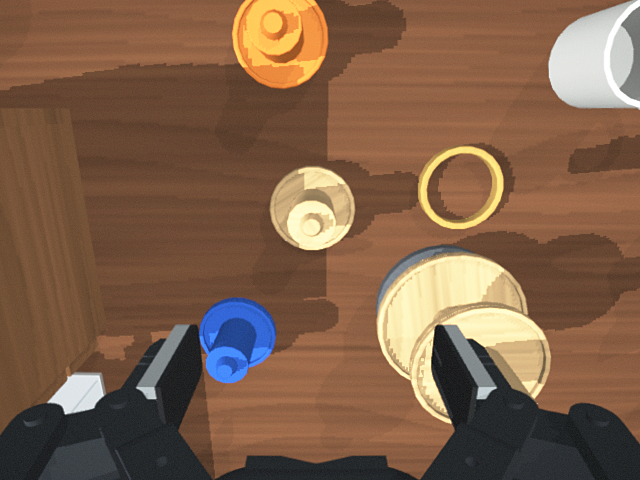

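Small wooden dish at (312,208), clear all round; stack at lower right.

Call:
{"op": "move_arm", "data": {
  "series": [
    [[-0.0005,-0.002,0.05],0],
    [[-0.001,-0.002,0.1],0],
    [[-0.0015,-0.002,0.15],0],
    [[-0.0015,-0.002,0.18],0],
    [[-0.0015,-0.002,0.191],0]
  ]
}}

```text
clock: 17.92
eef_pos: [526.4, 373.5, 22.1]
tool_rot: [-3.14, -0.016, -0.0]
force: [0.2, 0.9, -0.1]
width: 85.3
```

Call:
{"op": "move_arm", "data": {
  "series": [
    [[0,0,0],0],
    [[0,0,0],0],
    [[0,0,0],0],
    [[0,0,0],0],
    [[0,0,0],0]
  ],
  "claw": 0
}}

```text
clock: 18.55
eef_pos: [527.4, 374.4, 24.1]
tool_rot: [-3.138, -0.018, -0.0]
force: [-0.2, -0.8, 5.4]
width: 35.1
```

Call:
{"op": "move_arm", "data": {
  "series": [
    [[0,0,0],0],
    [[0,0,0],0],
    [[0,0,0],0]
  ]
}}

```text
clock: 18.92
eef_pos: [527.4, 374.4, 24.2]
tool_rot: [-3.138, -0.018, -0.0]
force: [-0.3, -0.2, 0.6]
width: 34.8
```

```bash
python3 s.py
```

```text
[-0.73  0.88  0.11  1.68 -0.14  0.57 -2.11] [527.4 374.4  24.2] [-3.1384e+00 -1.7900e-02 -1.0000e-04] [-0.3 -0.2  0.6] 34.817508983600675
```

Call:
{"op": "move_arm", "data": {
  "series": [
    [[0,0,-0.03],0],
    [[0,0,-0.085],0],
    [[0,0,-0.14],0],
    [[0,0,-0.2],0],
    [[0,0,-0.25],0]
  ]
}}

```text
clock: 19.55
eef_pos: [522.9, 373.5, 276.5]
tool_rot: [-3.138, -0.019, -0.0]
force: [0.4, 0.3, -1.2]
width: 35.0
```

Call:
{"op": "move_arm", "data": {
  "series": [
    [[-0.03,0.04,0],0],
    [[-0.06,0.08,0],0],
    [[-0.092,0.12,0],0],
    [[-0.092,0.12,0],0],
    [[-0.092,0.12,0],0]
  ]
}}

```text
clock: 20.18
eef_pos: [431.4, 254.1, 274.7]
tool_rot: [-3.137, -0.02, -0.0]
force: [0.4, -0.0, -0.6]
width: 34.7
```

```bash
python3 s.py
```

```text
[-0.73  0.36  0.18  1.89 -0.07  0.88 -2.08] [431.4 254.1 274.7] [-3.1365e+00 -2.0100e-02 -2.0000e-04] [ 0.4 -0.  -0.6] 34.74280312841852
```

Call:
{"op": "move_arm", "data": {
  "series": [
    [[-0.003,-0.0005,0.03],0],
    [[-0.003,-0.0005,0.06],0],
    [[-0.003,-0.0005,0.075],0],
    [[-0.003,-0.0005,0.075],0],
    [[-0.003,-0.0005,0.075],0]
  ]
}}

```text
clock: 20.8
eef_pos: [430.7, 255.8, 200.0]
tool_rot: [-3.136, -0.021, 0.0]
force: [0.0, 0.6, -1.3]
width: 35.0
```

```bash
python3 s.py; python3 -c "
from h import *
im=get_image('scene'); cv2.imwrite('pics/s8.png',cv2.resize(im[140:300,370:500],None,fx=3,fy=3,interpolation=2))"
```

```text
[-0.71  0.46  0.16  1.98 -0.1   0.69 -2.06] [430.7 255.8 200. ] [-3.1358e+00 -2.1100e-02  3.0000e-04] [ 0.   0.6 -1.3] 35.033263428089285
```

View pics/s8.png

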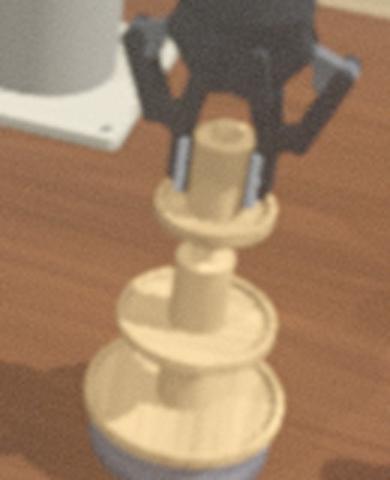

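Small dish hangs just above the spigot, in line with the columns below.

Call:
{"op": "move_arm", "data": {
  "series": [
    [[-0.001,0.001,0.005],0],
    [[-0.001,0.001,0.01],0],
    [[-0.001,0.001,0.015],0],
    [[-0.001,0.001,0.02],0],
    [[-0.001,0.001,0.02],0]
  ]
}}

```text
clock: 21.48
eef_pos: [430.3, 254.9, 180.2]
tool_rot: [-3.135, -0.022, -0.0]
force: [0.1, -0.1, -1.5]
width: 34.8
```

Call:
{"op": "move_arm", "data": {
  "series": [
    [[0,0,0.001],0],
    [[0,0,0.001],0]
  ]
}}

```text
clock: 21.72
eef_pos: [430.7, 255.0, 180.0]
tool_rot: [-3.135, -0.022, -0.0]
force: [-1.5, -0.5, 8.5]
width: 34.7
```

Call:
{"op": "move_arm", "data": {
  "series": [
    [[0,0,0],0],
    [[0,0,0],0],
    [[0,0,0],0],
    [[0,0,0],0]
  ],
  "claw": 1
}}

```text
clock: 22.22
eef_pos: [430.7, 254.9, 179.9]
tool_rot: [-3.135, -0.022, -0.0]
force: [-0.4, -0.2, 0.8]
width: 85.2
```

Call:
{"op": "move_arm", "data": {
  "series": [
    [[0,0,-0.02],0],
    [[-0.001,0,-0.06],0],
    [[-0.002,0,-0.1],0],
    [[-0.002,0,-0.12],0],
    [[-0.002,0,-0.12],0]
  ]
}}

```text
clock: 22.85
eef_pos: [426.7, 254.7, 301.1]
tool_rot: [-3.133, -0.025, -0.0]
force: [0.7, -0.2, -0.3]
width: 85.2
```

Call:
{"op": "move_arm", "data": {
  "series": [
    [[0.01,0.05,0],0],
    [[0.02,0.1,0],0],
    [[0.035,0.15,0],0],
    [[0.05,0.2,0],0],
    [[0.055,0.243,0.02],0]
  ]
}}

```text
clock: 23.48
eef_pos: [483.3, 9.7, 279.8]
tool_rot: [-3.133, -0.027, -0.001]
force: [0.6, 0.8, -0.8]
width: 85.4
```

```bash
python3 s.py; python3 w.py w9; python3 -c "
from h import *
im=get_image('scene'); a=cv2.resize(im[140:300,370:500],None,fx=2,fy=2,interpolation=2)
b=cv2.resize(cv2.imread('pics/w9.png'),None,fx=.8,fy=.8); b=cv2.copyMakeBorder(b,0,0,0,260,0); b[:320,512:512+260]=a; cv2.imwrite('pics/s9.png',b)"
```

```text
[-0.28  0.33  0.28  1.93 -0.12  0.87 -1.51] [483.3   9.7 279.8] [-3.1334e+00 -2.6800e-02 -1.2000e-03] [ 0.6  0.8 -0.8] 85.42879503002378
[483.3   9.7 279.8] [-0.28  0.33  0.28  1.94 -0.12  0.87 -1.51]
```

View pics/s9.png

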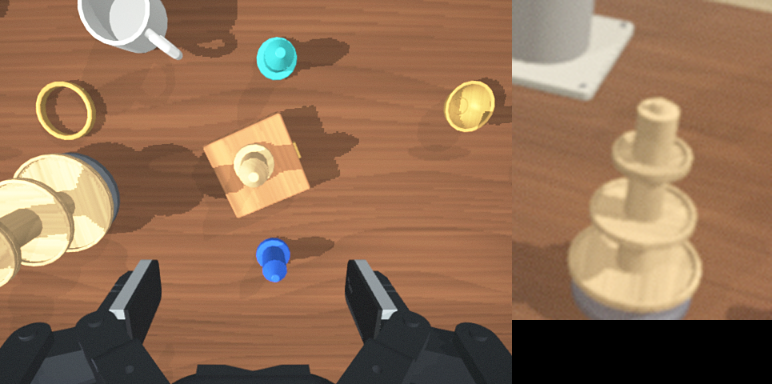

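Small dish seated. Cone's collar centre at about (317,203) and blunt tip at (320,219) in the full wrist picture.

```bash
python3 -c "
from h import *
T=np.load('pics/w9.npy'); c=cam('wrist',T)
print(onz(c,(320,218),110),onz(c,(317.5,203),50), onz(c,(320,222),92))
dish('w9',(320,225),50,(17,50,90),(30,145,255))
im=cv2.imread('pics/w9.png'); hsv=cv2.cvtColor(im,cv2.COLOR_BGR2HSV); print(hsv[225,320],hsv[190,300],hsv[200,280])
"
```

```text
[485.45376138   6.31444493 110.        ] [485.16894507   8.52603832  50.        ] [477.57604159   6.25605837  92.        ]
rim lsq [320.1   9.4] r 432.6 enc 320.6 9.7 432.8
[ 30  41 255] [ 27  46 255] [ 21 105 254]
```

Call:
{"op": "move_arm", "data": {
  "series": [
    [[-0.001,0.002,0.05],0],
    [[-0.001,0.002,0.1],0],
    [[-0.001,0.002,0.115],0],
    [[-0.001,0.002,0.115],0],
    [[-0.001,0.002,0.115],0]
  ]
}}

```text
clock: 24.2
eef_pos: [482.0, 4.9, 162.8]
tool_rot: [-3.136, -0.02, -0.008]
force: [1.0, 0.2, -0.3]
width: 85.3
```

```bash
python3 s.py; python3 w.py w10; python3 -c "
from h import *
cv2.imwrite('pics/c10.png',cv2.resize(cv2.imread('pics/w10.png')[80:330,170:470],None,fx=2,fy=2))"
```

```text
[-0.22  0.5   0.22  2.07 -0.2   0.57 -1.44] [482.    4.9 162.8] [-3.1365 -0.0203 -0.0084] [ 1.   0.2 -0.3] 85.31019860556657
[482.    4.9 162.8] [-0.22  0.5   0.22  2.07 -0.2   0.57 -1.44]
```

View pics/c10.png

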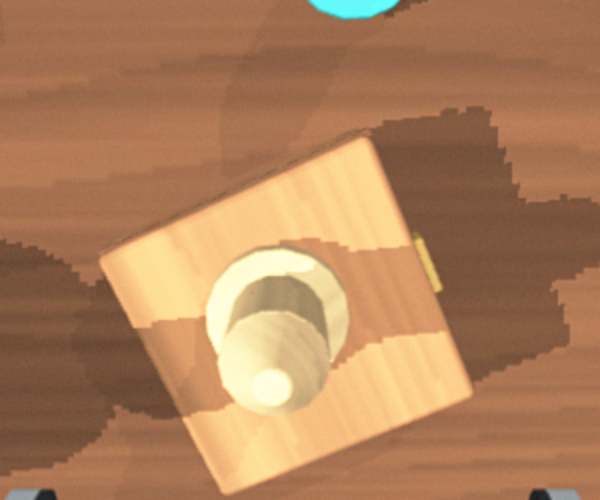

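Collar centre at about (308.7,238.5), blunt tip at (305.5,273).

```bash
python3 s.py; python3 -c "
from h import *
T=np.load('pics/w10.npy'); c=cam('wrist',T)
print(onz(c,(308.7,238.5),50),onz(c,(305.5,273),110),[onz(c,p,50).round(1) for p in ((273,235),(344.5,235),(309,203.5))])"
```

```text
[-0.22  0.5   0.22  2.07 -0.2   0.57 -1.44] [482.3   4.9 163.2] [-3.1364 -0.0211 -0.0084] [-0.2  0.1 -0.2] 85.4421331524118
[483.49033926   8.8588956   50.        ] [482.99771123   9.26499592 110.        ] [array([486.1,  32.4,  50. ]), array([485.8, -14.8,  50. ]), array([507.1,   8.4,  50. ])]
```

Call:
{"op": "move_arm", "data": {
  "series": [
    [[-0.001,-0.004,0.04],-0.008],
    [[-0.0013,-0.0045,0.075],-0.008],
    [[-0.0013,-0.0045,0.1],-0.008],
    [[-0.0013,-0.0045,0.108],-0.008],
    [[-0.0013,-0.0045,0.108],-0.008]
  ]
}}

```text
clock: 24.88
eef_pos: [483.8, 10.0, 55.7]
tool_rot: [-3.137, -0.022, -0.0]
force: [0.0, 0.7, 0.9]
width: 85.1
```

```bash
python3 s.py
```

```text
[-0.16  0.69  0.12  2.14 -0.27  0.31 -1.37] [483.8  10.   55.7] [-3.1365e+00 -2.1900e-02 -5.0000e-04] [0.  0.7 0.9] 85.08357731808135
```

Call:
{"op": "move_arm", "data": {
  "series": [
    [[0,0,0],0],
    [[0,0,0],0],
    [[0,0,0],0],
    [[0,0,0],0],
    [[0,0,0],0]
  ],
  "claw": 0
}}

```text
clock: 25.5
eef_pos: [484.1, 10.0, 56.5]
tool_rot: [-3.136, -0.023, -0.0]
force: [-1.2, 1.0, 6.3]
width: 30.5
```

Call:
{"op": "move_arm", "data": {
  "series": [
    [[0,0,0],0],
    [[0,0,0],0],
    [[0,0,0],0]
  ]
}}

```text
clock: 25.88
eef_pos: [484.1, 10.1, 56.5]
tool_rot: [-3.136, -0.023, -0.0]
force: [-0.9, 0.7, 2.6]
width: 30.7
```

Call:
{"op": "move_arm", "data": {
  "series": [
    [[0,0,-0.03],0],
    [[0,0,-0.085],0],
    [[0,0,-0.14],0],
    [[0,0,-0.19],0],
    [[0,0,-0.23],0]
  ]
}}

```text
clock: 26.5
eef_pos: [478.7, 8.9, 288.4]
tool_rot: [-3.136, -0.024, -0.0]
force: [0.5, 0.9, -1.7]
width: 31.0
```

```bash
python3 s.py; python3 w.py w11;
```

```text
[-0.31  0.31  0.31  1.93 -0.13  0.9  -1.51] [478.7   8.9 288.4] [-3.136e+00 -2.420e-02 -4.000e-04] [ 0.5  0.9 -1.7] 31.03119985577813
[478.7   8.9 288.4] [-0.31  0.31  0.31  1.92 -0.13  0.9  -1.51]
```

Call:
{"op": "move_arm", "data": {
  "series": [
    [[-0.01,-0.055,0],0],
    [[-0.02,-0.11,0],0],
    [[-0.03,-0.16,0],0],
    [[-0.04,-0.21,0],0],
    [[-0.048,-0.246,0],0]
  ]
}}

```text
clock: 27.18
eef_pos: [432.3, 257.0, 292.1]
tool_rot: [-3.135, -0.031, 0.001]
force: [0.1, -0.6, -3.2]
width: 30.9
```

Call:
{"op": "move_arm", "data": {
  "series": [
    [[0,0,0],0],
    [[0,0,0],0]
  ]
}}

```text
clock: 27.42
eef_pos: [432.0, 256.1, 291.5]
tool_rot: [-3.136, -0.03, 0.001]
force: [-0.5, -0.7, -1.8]
width: 30.5
```

```bash
python3 s.py
```

```text
[-0.77  0.34  0.23  1.87 -0.08  0.92 -2.07] [432.  256.1 291.5] [-3.1365e+00 -3.0100e-02  1.3000e-03] [-0.5 -0.7 -1.8] 30.49487522142931
```

Call:
{"op": "move_arm", "data": {
  "series": [
    [[-0.002,0.0013,0.015],0],
    [[-0.002,0.0013,0.03],0],
    [[-0.0023,0.0013,0.033],0],
    [[-0.0023,0.0013,0.033],0]
  ]
}}

```text
clock: 27.92
eef_pos: [431.1, 254.2, 258.6]
tool_rot: [-3.137, -0.03, -0.0]
force: [0.7, 0.0, -1.8]
width: 30.7
```

```bash
python3 s.py; python3 w.py w12; python3 -c "
from h import *
im=get_image('scene'); a=cv2.resize(im[120:280,370:500],None,fx=2,fy=2,interpolation=2)
b=cv2.resize(cv2.imread('pics/w12.png'),None,fx=.8,fy=.8); b=cv2.copyMakeBorder(b,0,0,0,260,0); b[:320,512:512+260]=a; cv2.imwrite('pics/s12.png',b)"
```

```text
[-0.76  0.37  0.22  1.92 -0.09  0.83 -2.06] [431.1 254.2 258.6] [-3.1367e+00 -3.0200e-02 -3.0000e-04] [ 0.7  0.  -1.8] 30.745524898483943
[431.1 254.2 258.6] [-0.76  0.37  0.22  1.92 -0.09  0.83 -2.06]
```

View pics/s12.png

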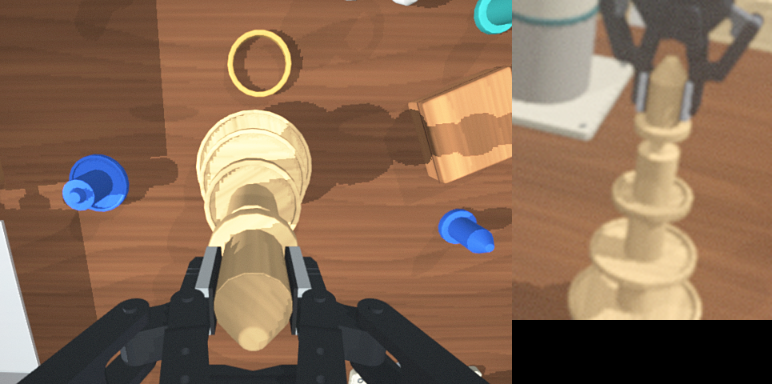

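The cone hangs directly above the small dish's spigot in both views. Lowering.

Call:
{"op": "move_arm", "data": {
  "series": [
    [[-0.001,-0.0007,0.005],0],
    [[-0.001,-0.0007,0.01],0],
    [[-0.001,-0.0007,0.015],0],
    [[-0.001,-0.0007,0.02],0],
    [[-0.001,-0.0007,0.02],0]
  ]
}}

```text
clock: 28.65
eef_pos: [430.9, 255.6, 238.8]
tool_rot: [-3.136, -0.031, 0.0]
force: [-0.9, 0.3, -1.9]
width: 31.0
```

Call:
{"op": "move_arm", "data": {
  "series": [
    [[0,0,0.001],0],
    [[0,0,0.001],0]
  ]
}}

```text
clock: 28.9
eef_pos: [431.3, 255.7, 238.5]
tool_rot: [-3.135, -0.032, 0.0]
force: [-2.1, -0.2, 4.6]
width: 30.5
```

Contact exactly at the seating height (238.5); press slightly, release, retreat, check.

Call:
{"op": "move_arm", "data": {
  "series": [
    [[0,0,0.001],0],
    [[0,0,0.001],0]
  ]
}}

```text
clock: 29.15
eef_pos: [431.9, 256.0, 238.6]
tool_rot: [-3.134, -0.033, 0.0]
force: [-2.0, -0.3, 7.1]
width: 30.6
```

Call:
{"op": "move_arm", "data": {
  "series": [
    [[0,0,0],0],
    [[0,0,0],0],
    [[0,0,0],0],
    [[0,0,0],0]
  ],
  "claw": 1
}}

```text
clock: 29.65
eef_pos: [431.9, 256.0, 238.5]
tool_rot: [-3.134, -0.033, 0.0]
force: [-0.3, 0.2, 0.6]
width: 85.4
```

Call:
{"op": "move_arm", "data": {
  "series": [
    [[0,0,-0.02],0],
    [[-0.001,0,-0.06],0],
    [[-0.003,0,-0.11],0],
    [[-0.004,0,-0.13],0],
    [[-0.004,0,-0.13],0]
  ]
}}

```text
clock: 30.28
eef_pos: [424.2, 255.5, 369.5]
tool_rot: [-3.132, -0.036, 0.0]
force: [-0.1, -0.9, 0.1]
width: 85.9
```

```bash
python3 s.py; python3 -c "
from h import *
im=get_image('scene'); c=cam('scene'); x=(430,254.5)
for z in (24,90,156,222,292): print(z,proj(c,(*x,z)).round(1))
cv2.imwrite('pics/s13.png',cv2.resize(im[110:410,300:560],None,fx=2,fy=2,interpolation=2))"
```

```text
[-0.8   0.25  0.25  1.76 -0.05  1.1  -2.11] [424.2 255.5 369.5] [-3.1324e+00 -3.5700e-02  3.0000e-04] [-0.1 -0.9  0.1] 85.87321183434184
24 [430.1 276.8]
90 [434.1 251.5]
156 [438.5 224. ]
222 [443.2 194.1]
292 [448.5 159.4]
```

View pics/s13.png

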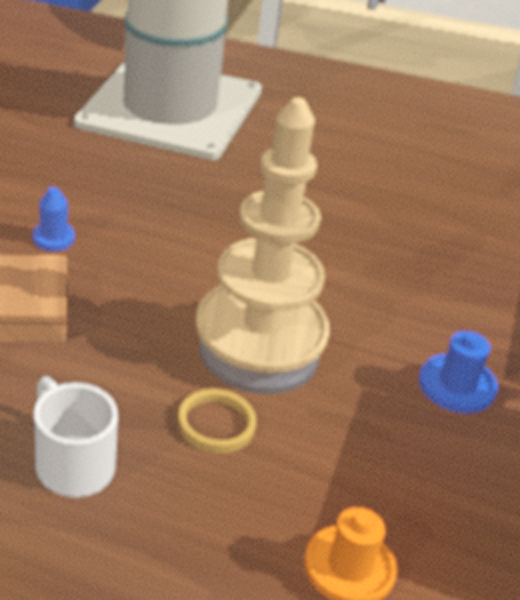

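The stack is complete and upright. The cone's tip is at picture pixel (449,160), and the expected position was (448.5,159.4). The bystanders in view have not moved.

```bash
python3 -c "
from h import *
print(finish_job())"
```

```text
the job is handed in; nothing more can be done
None
```

The display stand is assembled on its foot in the order asked: large dish, medium dish, small dish, then the ring cone. I let go of each piece before adding the next, and handed the job in at about 30 s.

- **Seating:** all four pieces made contact at the computed seating height, within 0.3 mm. The highest wrist force shown in the readouts was about 10 N.
- **Final view:** after the gripper had moved clear, the scene camera showed the stack upright. The cone's tip was at pixel (449,160), against (448.5,159.4) predicted for a fully seated stack.
- **Bystanders:** I never touched the jar, mug, bangle or little brass bowl. The last picture showed the mug and bangle in place, but the jar and bowl were outside that crop, so I did not check them at the end.
- **Disagreements:**
  - The tool's pitch drifted slowly to about 2° by the end. The pieces still seated flat.
  - The wrist camera read about 1.5 mm off in y compared with the grip positions, and I corrected for that.

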